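Seat the third organiser tray on its pegs

TASK

Complete the blue organiser set: pick up the loose tray that has a holed lug at each end by its carry handle and lower it (do not drop it) onto the two stacked trays, so that both pegs pass through its lugs and it sits level and fully home, then let go. Either way round will do. Leave the square tray without lugs where it stands.

Things in the scene. Friction and masses are not known exactly. Their poses are not given: they have to be found in the camera images.
- tray: Loose blue tray 150x110 mm, rim 45 high, 0.3 kg. At each short end a flat lug (36 wide, 8 high, at the bottom, out to x=+-111) with a 28 square through hole centred at x=+-90. Carry handle over the middle: level bar 90 long in x, 16 thick in y, spanning heights 83 to 105, on posts at x=+-36; pinch it from above. Origin: centre of underside; x runs through both lugs, z up. Half turn alike.
- stack: Two blue trays 150x110 mm, stacked and fixed; rim at height 100, open top. At each short end a flat lug level with the rim carries an upright peg, 14 across, tapered, heights 100 to 128, at x=+-90. Origin: centre of underside; x runs through both pegs, z up. Third tray home: underside at 100, centred over this origin, length along this x, resting by its weight, 7 play round the pegs.
- square_tray: Look-alike to leave alone: open blue tray 120x120 mm, 45 high, with the same carry handle (top at 105) but no lugs. Origin: centre of underside, z up.
Things that resemble listed ones, but are neither listed nor needed, are in the scene too. Leave any pink or red look-alike of the stack alone.

How it is judged:
By the outcome, as a careful person would: the job done as asked, in the order asked, and still so for the second after the job is handed in, with the robot touching nothing.
It also fails if it takes over 42 s, if anything falls off the work surface, if the arm or the gripper's body presses on something with over 40 N, if the wrist force passes 120 N, or if a joint passes its speed limit or range.

ROBOT

A 7-joint arm with a two-finger parallel gripper is mounted at the origin on the work surface. World frame = base frame: x ahead of the robot, y to its left, z up, the work surface at z = 0. Lengths are in m, angles in rad, forces in N, time in s.
With the tool pointing down it reaches from about 0.4 to 0.85 m from the base axis. Payload 6.9 kg.
Tool frame: the origin (TCP) lies midway between the tips of the shut fingers; the grasp point (between the pads) lies 19 mm behind it; y points along the fingers, x is the direction in which the jaws open and shut, and the axes are right-handed (so a half turn about y gives the same grasp; the last joint's range is limited). The gripper opens to 85 mm and grips with 20 to 120 N. Pads are 22 mm wide; open, the fingers measure 114 mm over their backs; the gripper's body (76 mm by 85 mm) begins 54 mm behind the grasp point. The pads swing forward as they close: fully open they stand 13 mm farther back than shut.
Start: joints at [-1.113, 0.507, -0.238, 1.5, 0.126, 1.149, -0.155], TCP at [0.216, 0.586, 0.204] pointing down, gripper open.
Joint ranges: [-3.08, 3.08], [-0.24, 2.05], [-1.43, 1.35], [0, 2.5], [-1.52, 4.66], [0.17, 1.96], [-2.89, 2.89]. Speed limits (rad/s): [2.39, 2.39, 3.14, 3.14, 3.14, 3.14, 3.14].

INTERFACE

Orientations are given as a 3x3 rotation matrix whose columns are the frame's x, y, z axes.
In Python, from bench import get_state, capture, calibration, hand_in gives the robot as it stands. The module is installed in compiled form; this text tells all that it offers.
- The arm moves only by the shell command python3 -m pendant 'ROWS' [OPENING]. ROWS is a JSON object of lists of equal length, an entry for each row: "dp": the shift along the tool's x, y, z in units of 50 mm (1.0 is 50 mm), a list of three; "dr": the turn, a rotation vector about the tool's x, y, z in units of 5 degrees (1.0 is 5 degrees), a list of three. A call has 1 to 20 rows; each row shifts and turns the pose as measured when the row begins, along the tool's axes as they then stand; what a row does not reach is not made up. A row lasts 1/10 s, in which the tool goes at most 50 mm and 8.59 degrees, less where a joint would pass 70% of its speed; a pose out of reach is approached as far as the arm can. A call is refused whole if a number of a shift passes 1 or a number of a turn 1, either way. A call with a gripper value outside its range is refused whole. OPENING is the finger opening in mm, from 0 to 85.4, set as the call begins (- or left out, the last holds). The fingers move at their own pace and stop on an object; the grip force is fixed at half the most. Time passes only in rows, so rows that do not move let the fingers close. It gives the time, the measured TCP pose, the force and the opening at its end, in the units of the state.
- get_state(): the state, without advancing time (a new reading comes with each control period).
- capture(name): name is "side" or "top" or "wrist"; returns the picture (400x640x3 uint8, red, green, blue); there is no depth.
- calibration(name): a dict with "fx", "fy", "cx", "cy" (pixels), "extrinsics" (4x4, takes a point from world to camera coordinates); the wrist camera has in their place "hand_eye" (4x4, takes a point from camera to tool coordinates, whose origin is the TCP and whose axes are the tool frame's). Camera axes: x right, y up, looking along -z (the intrinsics and any distortion apply to the point x, -y, -z); pixel columns grow to the right and rows downward; lengths in m; the calibration is good to about 2 mm. A picture is of the moment at which its call begins: read the wrist's pose just before it. calibration takes no time and is no camera call.
- hand_in(): hands the job in, once; it reports no verdict.
The state is a dict: "t": time; "joints": joint angles; "dq": joint speeds; "joint_torque": joint torques, N m; "ee_pos": TCP position; "eef_rot": TCP orientation; "ft_force": force on the tool from outside, world axes, zero at the start; "torque": the same for the moment, N m; "finger_gap": finger opening in m.
Only numpy, scipy, OpenCV 4.12 (cv2) and the standard library are available. Lean on these libraries where they do the work, as an engineer would, in place of code of your own. Each camera call takes 0.05 s, during which the arm holds its last target.

## Working session

There is one attempt and no reset: what is moved stays moved. The work goes in short steps, Python scripts to look and compute and a shell command to move; the robot and the scene stay as the last step left them, time stands still between calls to the robot, and variables do not carry over. Pictures are saved under pics/ and viewed, and the job is handed in when it is done.

```bash
mkdir -p pics; python3 - <<'E'
from bench import *
import cv2,numpy as np
for n in ["side","top","wrist"]:
    c=calibration(n);print(n,{k:np.round(v,4).tolist() for k,v in c.items()})
s=get_state();print(s['t'],s['ee_pos'],np.round(s['eef_rot'],3),s['ft_force'])
for n in ["side","top"]:
    cv2.imwrite(f"pics/{n}0.png",capture(n)[:,:,::-1])
E
```

```text
side {'fx': 440.8353, 'fy': 440.8353, 'cx': 321.1816, 'cy': 200.5444, 'extrinsics': [[0.9961, -0.088, -0.0032, -0.4637], [0.0654, 0.7158, 0.6953, 0.0105], [-0.0589, -0.6928, 0.7187, -1.3247], [0.0, 0.0, 0.0, 1.0]]}
top {'fx': 411.8185, 'fy': 411.8185, 'cx': 313.2889, 'cy': 194.8872, 'extrinsics': [[-0.1208, -0.9927, -0.0023, -0.0559], [0.9684, -0.1183, 0.2197, -0.4621], [-0.2184, 0.0243, 0.9756, -1.3207], [0.0, 0.0, 0.0, 1.0]]}
wrist {'fx': 336.3464, 'fy': 336.3464, 'cx': 316.21, 'cy': 200.5699, 'hand_eye': [[1.0, -0.0004, -0.0005, -0.0013], [-0.0004, 0.3006, -0.9537, -0.1707], [0.0006, 0.9537, 0.3006, 0.0772], [0.0, 0.0, 0.0, 1.0]]}
0.0 [0.21583134 0.58597404 0.20271206] [[ 0.345 -0.001 -0.938]
 [ 0.938 -0.002  0.345]
 [-0.002 -1.    -0.   ]] [0.79677806 0.17583779 0.09751598]
```

View pics/side0.png

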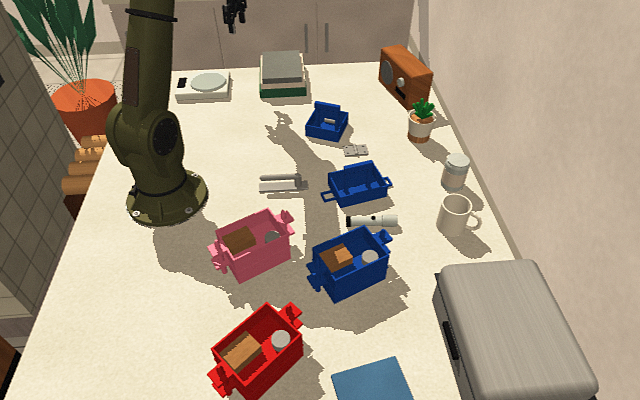

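View pics/top0.png

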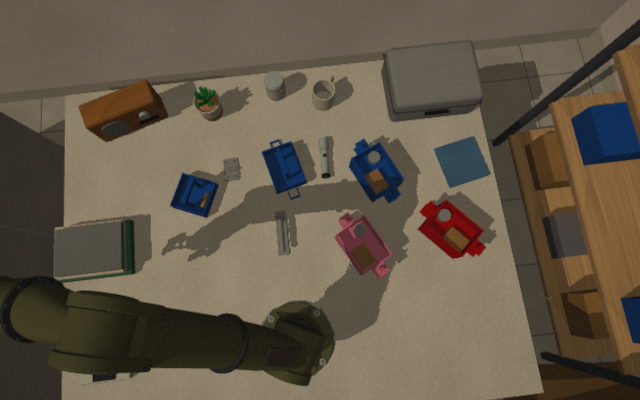

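```bash
cat > h.py <<'E'
from bench import *
import cv2,numpy as np
def ray(n,px,s=None):
    c=calibration(n);d=np.array([(px[0]-c['cx'])/c['fx'],-(px[1]-c['cy'])/c['fy'],-1.])
    if n=="wrist":
        H=np.array(c['hand_eye']);R=np.array(s['eef_rot']);return np.array(s['ee_pos'])+R@H[:3,3],R@H[:3,:3]@d
    E=np.array(c['extrinsics']);R=E[:3,:3].T
    return -R@E[:3,3],R@d
def onz(n,px,z,s=None):
    o,d=ray(n,px,s);return o+d*(z-o[2])/d[2]
def tri(n1,p1,n2,p2,s=None):
    o,d=ray(n1,p1,s);q,e=ray(n2,p2,s)
    t=np.linalg.lstsq(np.c_[d,-e],q-o,rcond=None)[0]
    a=o+d*t[0];b=q+e*t[1];return (a+b)/2,np.linalg.norm(a-b)
E
python3 - <<'E'
import cv2,numpy as np
s=cv2.imread('pics/side0.png');t=cv2.imread('pics/top0.png')
def cr(i,x,y,w,h,f): return cv2.resize(i[y:y+h,x:x+w],None,fx=f,fy=f,interpolation=cv2.INTER_CUBIC)
a=np.hstack([cr(s,310,150,100,75,4),cr(s,300,220,100,75,4)])
b=np.hstack([cr(t,240,130,100,75,4),cr(t,330,130,100,75,4)])
cv2.imwrite('pics/crop0.png',np.vstack([a,b]))
E
```

```text
(no output)
```

View pics/crop0.png

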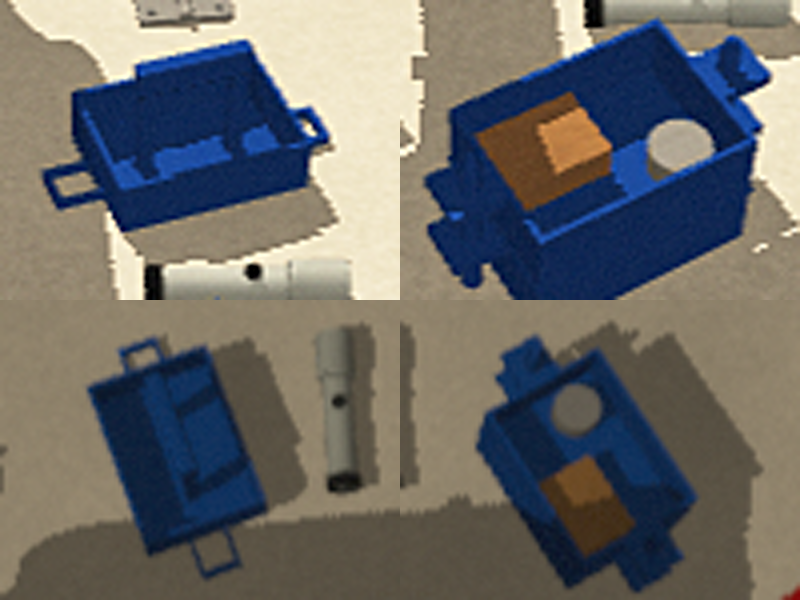

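Candidates for the tray: tray with lug loops and handle, side (358,184) / top (284,168); lugless square tray, side (327,122) / top (195,194). Candidates for the stack: blue stack, side (348,262) / top (376,172); pink, top (363,245); red, top (451,230). The crop shows holed lugs on the first tray and pegs on the blue stack. I choose those two.

```bash
python3 - <<'E'
from h import *
S=lambda x,y:(300+(x-400)/4,220+y/4)
T=lambda x,y:(330+(x-400)/4,130+(y-300)/4)
S1=lambda x,y:(310+x/4,150+y/4)
T1=lambda x,y:(240+x/4,130+(y-300)/4)
print("holes")
for a,b in [(S1(310,125),T1(140,357)),(S1(75,187),T1(216,552))]:
    print(np.round(onz("side",a,.006),4),np.round(onz("top",b,.006),4),tri("side",a,"top",b))
print("stack rim")
for a,b in [(S(452,108),T(570,590)),(S(657,22),T(480,445)),(S(757,140),T(600,350)),(S(540,243),T(697,495))]:
    print(np.round(onz("side",a,.1),4),np.round(onz("top",b,.1),4),tri("side",a,"top",b))
E
```

```text
holes
[0.6711 0.0013 0.006 ] [ 6.611e-01 -1.000e-04  6.000e-03] (array([6.66461192e-01, 3.21097698e-04, 5.04428916e-03]), np.float64(0.009472383992187026))
[ 0.4838 -0.049   0.006 ] [ 0.4767 -0.0473  0.006 ] (array([ 0.4809021 , -0.04682099,  0.00260854]), np.float64(0.006626628036485025))
stack rim
[ 0.4188 -0.3069  0.1   ] [ 0.3933 -0.295   0.1   ] (array([ 0.40817558, -0.29654478,  0.08269211]), np.float64(0.0231753984143386))
[ 0.5527 -0.2503  0.1   ] [ 0.5215 -0.2406  0.1   ] (array([ 0.5410201 , -0.2417967 ,  0.08464169]), np.float64(0.02918295080029711))
[ 0.5975 -0.3472  0.1   ] [ 0.5904 -0.3504  0.1   ] (array([ 0.59334021, -0.349893  ,  0.10213628]), np.float64(0.006997472486428071))
[ 0.4612 -0.4076  0.1   ] [ 0.4584 -0.409   0.1   ] (array([ 0.45967751, -0.40859957,  0.10091185]), np.float64(0.0028625194849076605))
```

```bash
python3 -m pendant '{"dp":[[-0.3,-0.15,-0.3],[-0.56,-0.15,-0.68],[-0.56,-0.15,-0.68],[-0.56,-0.15,-0.68],[-0.56,-0.15,-0.68],[-0.56,-0.15,-0.68],[-0.56,-0.15,-0.68],[-0.56,-0.15,-0.68],[-0.56,-0.15,-0.68],[-0.56,-0.15,-0.68],[-0.56,-0.15,-0.68],[-0.56,-0.15,-0.68],[-0.56,-0.15,-0.68],[-0.56,-0.15,-0.68],[-0.56,-0.15,-0.68],[-0.4,0,-0.4]],"dr":[[0,0,0],[0,0,0],[0,0,0],[0,0,0],[0,0,0],[0,0,0],[0,0,0],[0,0,0],[0,0,0],[0,0,0],[0,0,0],[0,0,0],[0,0,0],[0,0,0],[0,0,0],[0,0,0]]}'; python3 -c "
from h import *
s=get_state();print(np.round(s['joints'],2),np.round(s['eef_rot'],3))"
```

```text
t: 1.7
ee_pos: [0.5564, -0.0106, 0.3141]
eef_rot: [[0.335, -0.01, -0.942], [0.942, -0.008, 0.336], [-0.011, -1.0, 0.006]]
ft_force: [1.3, -0.3, -0.6]
finger_gap: 0.0853
[-0.04  0.33  0.02  1.48  0.    1.34  1.2 ] [[ 0.335 -0.01  -0.942]
 [ 0.942 -0.008  0.336]
 [-0.011 -1.     0.006]]
```

```bash
python3 -m pendant '{"dp":[[0,0,0],[0,0,0],[0,0,0],[0,0,0],[0,0,0],[0,0,0],[0,0,0],[0,0,0]],"dr":[[0,-1,0],[0,-1,0],[0,-1,0],[0,-1,0],[0,-1,0],[0,-1,0],[0,-1,0],[0,0,0]]}'; python3 -c "
from h import *
s=get_state();print(np.round(s['joints'],2))
cv2.imwrite('pics/w1.png',capture('wrist')[:,:,::-1])
import pickle;pickle.dump(s,open('s1.pkl','wb'))"
```

```text
t: 2.5
ee_pos: [0.556, -0.0188, 0.3097]
eef_rot: [[-0.278, -0.018, -0.96], [0.961, -0.011, -0.278], [-0.006, -1.0, 0.021]]
ft_force: [-0.3, -0.4, 0.1]
finger_gap: 0.0857
[ 0.06  0.34 -0.11  1.48  0.05  1.35  1.79]
```

View pics/w1.png

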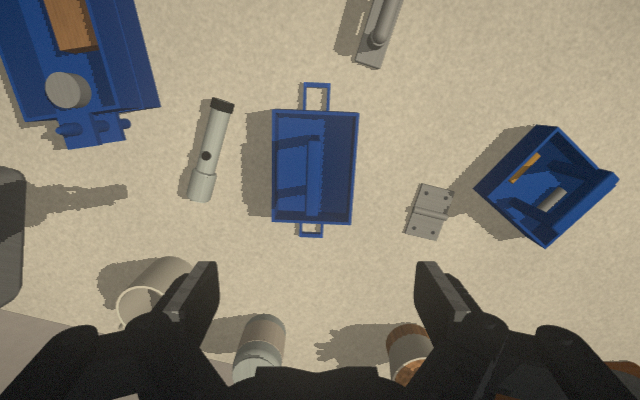

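```bash
python3 - <<'E'
import cv2
t=cv2.imread('pics/w1.png')
cv2.imwrite('pics/w1c.png',cv2.resize(t[75:245,240:380],None,fx=3.5,fy=3.5,interpolation=cv2.INTER_CUBIC))
E
```

```text
(no output)
```

View pics/w1c.png

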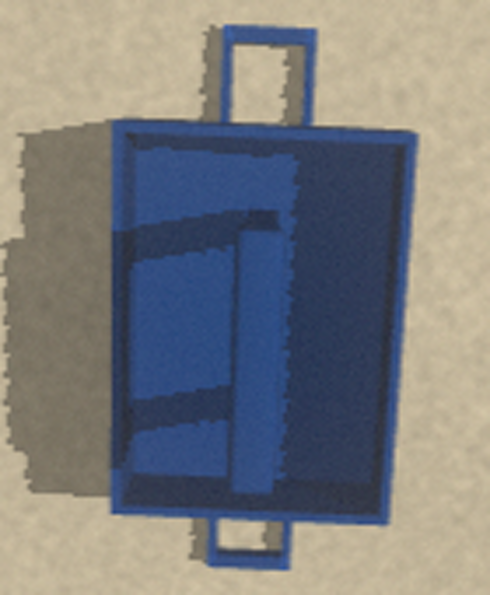

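```bash
python3 - <<'E'
from h import *
import pickle
s=pickle.load(open('s1.pkl','rb'))
f=lambda p:(240+p[0]/3.5,75+p[1]/3.5)
def g(ps,z):
    P=np.array([onz('wrist',f(p),z,s)[:2] for p in ps]);return P
for nm,ps,z in [('rim',[(112,122),(417,133),(389,523),(110,513)],.045),('bar',[(237,232),(282,232),(273,493),(231,493)],.105),('lug',[(222,28),(317,30),(291,569),(208,567)],.008)]:
    P=g(ps,z);print(nm,np.round(P,4).tolist(),'c',P.mean(0).round(4),'w',np.linalg.norm(P[1]-P[0]),np.linalg.norm(P[2]-P[3]),'len',np.linalg.norm(P[0]-P[3]),np.linalg.norm(P[1]-P[2]))
    d=(P[0]+P[1]-P[2]-P[3]);print('ang',np.degrees(np.arctan2(-d[1],-d[0])), [np.degrees(np.arctan2(*(P[j]-P[i])[::-1])) for i,j in((3,0),(2,1),(0,1),(3,2))])
E
```

```text
rim [[0.5097, -0.0922], [0.4828, 0.014], [0.6276, 0.05], [0.6544, -0.0568]] c [ 0.5686 -0.0213] w 0.10954627096239744 0.11014643952182157 len 0.14902728768845935 0.14918135275915254
ang 13.853054322432195 [np.float64(-166.2624611415406), np.float64(-166.03154951082533), np.float64(104.16903844947362), np.float64(104.0871743081842)]
bar [[0.5279, -0.0386], [0.5239, -0.0249], [0.6087, -0.0032], [0.6126, -0.0168]] c [ 0.5683 -0.0209] w 0.01428050118427309 0.014206958124795846 len 0.08752251886294393 0.08750751047421862
ang 14.398438335990939 [np.float64(-165.5773204515395), np.float64(-165.62580703408244), np.float64(106.1919499465698), np.float64(106.26179610814407)]
lug [[0.4666, -0.0648], [0.4572, -0.0299], [0.6718, 0.0233], [0.681, -0.0115]] c [ 0.5692 -0.0207] w 0.03617198955682811 0.03598735778538622 len 0.22098779646197292 0.22112018838831704
ang 13.948918660376249 [np.float64(-166.02742825117065), np.float64(-166.07472026619436), np.float64(105.00306710688908), np.float64(104.79766430657006)]
```

```bash
cat >> h.py <<'E'
from scipy.spatial.transform import Rotation as Ro
def plan(p,ang,s=None):
    "needed shift in tool axes (50mm units) and rotvec (5deg units)"
    s=s or get_state();R=np.array(s['eef_rot']);a=np.radians(ang)
    x=np.array([-np.sin(a),np.cos(a),0]);y=np.array([0,0,-1.]);Rt=np.c_[x,y,np.cross(x,y)]
    print('t',s['t'],'pos',np.round(s['ee_pos'],4),'dp',np.round(R.T@(np.array(p)-s['ee_pos'])/.05,3),'dp in target frame',np.round(Rt.T@(np.array(p)-s['ee_pos'])/.05,3),'dr',np.round(np.degrees(Ro.from_matrix(R.T@Rt).as_rotvec())/5,3),'q',np.round(s['joints'],2),'F',np.round(s['ft_force'],1),'gap',s['finger_gap'])
E
python3 -c "
from h import *
plan([.5,-.3,.31],14)"
```

```text
t 2.55 pos [ 0.556  -0.0189  0.3097] dp [-5.098  0.076  2.622] dp in target frame [-5.185 -0.007  2.447] dr [-0.236  0.391 -0.068] q [ 0.06  0.34 -0.11  1.48  0.05  1.35  1.79] F [-1.2  0.4 -0.7] gap 0.08560261498672837
```

```bash
python3 -m pendant '{"dp":[[-0.4,0,0.2],[-0.75,0,0.35],[-0.75,0,0.35],[-0.75,0,0.35],[-0.75,0,0.35],[-0.75,0,0.35],[-0.75,0,0.35],[-0.4,0,0.2],[0,0,0]],"dr":[[-0.23,0.39,-0.07],[0,0,0],[0,0,0],[0,0,0],[0,0,0],[0,0,0],[0,0,0],[0,0,0],[0,0,0]]}'; python3 -c "
from h import *
s=get_state();print(np.round(s['joints'],2))
cv2.imwrite('pics/w2.png',capture('wrist')[:,:,::-1])
import pickle;pickle.dump(s,open('s2.pkl','wb'))"
```

```text
t: 3.45
ee_pos: [0.4944, -0.3141, 0.3069]
eef_rot: [[-0.221, -0.003, -0.975], [0.975, 0.002, -0.221], [0.003, -1.0, 0.003]]
ft_force: [-0.0, 0.3, 0.1]
finger_gap: 0.0856
[ 0.52  0.38  0.01  1.42 -0.    1.35  2.32]
```

View pics/w2.png

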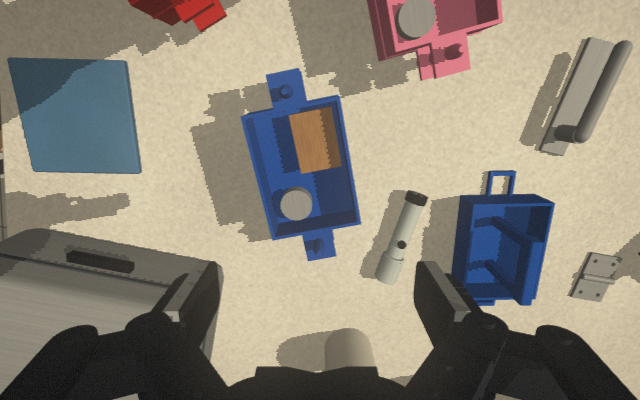

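```bash
python3 - <<'E'
import cv2
t=cv2.imread('pics/w2.png')
cv2.imwrite('pics/w2c.png',cv2.resize(t[62:267,230:370],None,fx=2.9,fy=2.9,interpolation=cv2.INTER_CUBIC))
E
```

```text
(no output)
```

View pics/w2c.png

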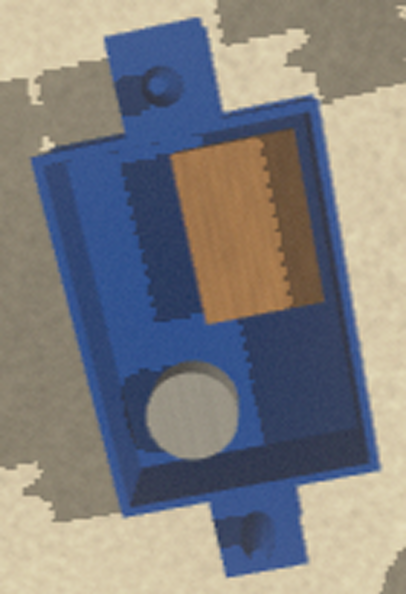

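```bash
python3 - <<'E'
from h import *
import pickle
s=pickle.load(open('s2.pkl','rb'))
f=lambda p:(230+p[0]/2.9,62+p[1]/2.9)
def g(ps,z):
    return np.array([onz('wrist',f(p),z,s)[:2] for p in ps])
for nm,ps,z in [('rim',[(32,157),(317,97),(381,470),(128,517)],.1),('lug',[(106,37),(200,18),(307,563),(226,577)],.1)]:
    P=g(ps,z);print(nm,np.round(P,4).tolist(),'c',P.mean(0).round(4),'w',np.linalg.norm(P[1]-P[0]),np.linalg.norm(P[2]-P[3]),'len',np.linalg.norm(P[0]-P[3]),np.linalg.norm(P[1]-P[2]))
    d=(P[0]+P[1]-P[2]-P[3]);print('ang',np.degrees(np.arctan2(-d[1],-d[0])), [np.degrees(np.arctan2(*(P[j]-P[i])[::-1])) for i,j in((3,0),(2,1),(0,1),(3,2))])
P=g([(166,88),(256,525)],.128);print('pegs',P,P.mean(0),np.linalg.norm(P[0]-P[1]),np.degrees(np.arctan2(*(P[1]-P[0])[::-1])))
plan([.5687-.014*.97,-.021-.014*.2,.3],14)
E
```

```text
rim [[0.4581, -0.4066], [0.4135, -0.3073], [0.5511, -0.2457], [0.595, -0.3442]] c [ 0.5044 -0.3259] w 0.10891730870105808 0.10785274896516547 len 0.15047352083692073 0.15072239511646165
ang 24.31950115952852 [np.float64(-155.477663910774), np.float64(-155.88299884577162), np.float64(114.19588521294502), np.float64(114.06245130136983)]
lug [[0.4103, -0.387], [0.3964, -0.3551], [0.5993, -0.2655], [0.6134, -0.2979]] c [ 0.5048 -0.3264] w 0.034838777679090174 0.0353398487263 len 0.22180021361559968 0.2217434257004915
ang 23.766945993634284 [np.float64(-156.2978073917415), np.float64(-156.16828403780914), np.float64(113.45332794061609), np.float64(113.54984479597239)]
pegs [[ 0.42249238 -0.36012414]
 [ 0.57434533 -0.29383883]] [ 0.49841886 -0.32698148] 0.16568964556645008 23.581743121381308
t 3.5 pos [ 0.4951 -0.3124  0.3069] dp [ 5.359  0.152 -2.456] dp in target frame [ 5.31   0.138 -2.561] dr [-0.024 -0.227  0.042] q [ 0.52  0.38  0.01  1.42 -0.    1.35  2.32] F [ 0.5  0.3 -0.3] gap 0.08537758690455109
```

```bash
python3 -m pendant '{"dp":[[0.4,0,-0.2],[0.7,0.2,-0.36],[0.7,0.2,-0.36],[0.7,0.2,-0.36],[0.7,0.2,-0.36],[0.7,0.2,-0.36],[0.7,0.2,-0.36],[0.4,0.2,-0.2],[0.2,0.2,-0.1],[0,0,0]],"dr":[[-0.02,-0.22,0.04],[0,0,0],[0,0,0],[0,0,0],[0,0,0],[0,0,0],[0,0,0],[0,0,0],[0,0,0],[0,0,0]]}'; python3 -c "
from h import *
plan([.5687,-.021,.074],14)"
```

```text
t: 4.5
ee_pos: [0.5625, 0.0117, 0.2257]
eef_rot: [[-0.262, 0.003, -0.965], [0.965, 0.01, -0.262], [0.009, -1.0, -0.006]]
ft_force: [-0.7, -0.3, 0.8]
finger_gap: 0.0855
t 4.5 pos [0.5625 0.0117 0.2257] dp [-0.692  3.027  0.069] dp in target frame [-0.666  3.033  0.037] dr [0.065 0.241 0.106] q [ 0.01  0.39 -0.11  1.64  0.03  1.12  1.74] F [-0.7 -0.3  0.8] gap 0.0854953345250576
```

```bash
python3 -m pendant '{"dp":[[-0.4,0,0.03],[-0.27,0.2,0],[0,0.4,0],[0,0.3,0],[0,0,0]],"dr":[[0.06,0.24,0.1],[0,0,0],[0,0,0],[0,0,0],[0,0,0]]}'; python3 -c "
from h import *
plan([.5687,-.021,.074],14)
cv2.imwrite('pics/w3.png',capture('wrist')[:,:,::-1])"
```

```text
t: 5.0
ee_pos: [0.5699, -0.0317, 0.1796]
eef_rot: [[-0.232, 0.003, -0.973], [0.973, -0.004, -0.232], [-0.005, -1.0, -0.002]]
ft_force: [-0.1, -0.3, -0.5]
finger_gap: 0.0854
t 5.0 pos [ 0.5699 -0.0317  0.1796] dp [ 0.224  2.112 -0.023] dp in target frame [ 0.213  2.113 -0.028] dr [ 0.02  -0.114 -0.057] q [ 0.06  0.44 -0.08  1.69  0.05  1.02  1.77] F [-0.1 -0.3 -0.5] gap 0.08536455523647928
```

View pics/w3.png

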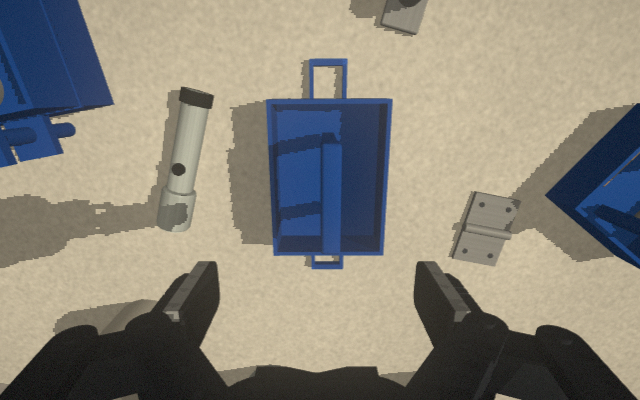

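The bar (332,145–252) lies between the fingers and is about 10 mm to the right, as the numbers say. Correcting and descending.

```bash
python3 -m pendant '{"dp":[[0.15,0.3,-0.02],[0,0.4,0],[0,0.4,0],[0,0.3,0],[0,0,0]],"dr":[[0.02,-0.1,-0.05],[0,0,0],[0,0,0],[0,0,0],[0,0,0]]}'; python3 -c "
from h import *
plan([.5687,-.021,.074],14)"
```

```text
t: 5.55
ee_pos: [0.5732, -0.0317, 0.1133]
eef_rot: [[-0.232, 0.01, -0.973], [0.973, -0.003, -0.232], [-0.005, -1.0, -0.009]]
ft_force: [-0.2, 0.9, -1.1]
finger_gap: 0.0853
t 5.55 pos [ 0.5732 -0.0317  0.1133] dp [0.234 0.785 0.045] dp in target frame [0.23  0.787 0.036] dr [ 0.1   -0.122 -0.06 ] q [ 0.06  0.51 -0.08  1.77  0.06  0.85  1.76] F [-0.2  0.9 -1.1] gap 0.08528729057986635
```

```bash
python3 -m pendant '{"dp":[[0.2,0.1,0.04],[0,0.2,0],[0,0.2,0],[0,0.1,0],[0,0,0]],"dr":[[0.1,-0.12,-0.06],[0,0,0],[0,0,0],[0,0,0],[0,0,0]]}'; python3 -c "
from h import *
plan([.5687,-.021,.074],14)"
```

```text
t: 6.05
ee_pos: [0.5708, -0.0231, 0.0843]
eef_rot: [[-0.241, 0.004, -0.97], [0.971, -0.0, -0.241], [-0.001, -1.0, -0.004]]
ft_force: [-0.4, -0.2, -0.3]
finger_gap: 0.0853
t 6.05 pos [ 0.5708 -0.0231  0.0843] dp [0.05  0.205 0.032] dp in target frame [0.05  0.205 0.031] dr [ 0.046 -0.01  -0.013] q [ 0.05  0.54 -0.08  1.81  0.06  0.79  1.75] F [-0.4 -0.2 -0.3] gap 0.08533637117533178
```

```bash
python3 -m pendant '{"dp":[[0.05,0.12,0.03],[0,0.08,0],[0,0,0]],"dr":[[0.04,0,0],[0,0,0],[0,0,0]]}'; python3 -m pendant '{"dp":[[0,0,0],[0,0,0],[0,0,0],[0,0,0],[0,0,0],[0,0,0],[0,0,0],[0,0,0]],"dr":[[0,0,0],[0,0,0],[0,0,0],[0,0,0],[0,0,0],[0,0,0],[0,0,0],[0,0,0]]}' 0; python3 -c "
from h import *
plan([.5687,-.021,.074],14)"
```

```text
t: 6.35
ee_pos: [0.5688, -0.0209, 0.0736]
eef_rot: [[-0.241, 0.001, -0.971], [0.971, -0.001, -0.241], [-0.001, -1.0, -0.001]]
ft_force: [-0.1, 0.4, -0.0]
finger_gap: 0.0851
t: 7.15
ee_pos: [0.5694, -0.021, 0.0745]
eef_rot: [[-0.241, 0.002, -0.971], [0.971, -0.001, -0.241], [-0.002, -1.0, -0.002]]
ft_force: [-0.4, -0.1, -0.2]
finger_gap: 0.0127
t 7.15 pos [ 0.5694 -0.021   0.0745] dp [0.004 0.009 0.013] dp in target frame [0.004 0.009 0.013] dr [ 0.022 -0.013 -0.021] q [ 0.05  0.55 -0.08  1.82  0.06  0.77  1.75] F [-0.4 -0.1 -0.2] gap 0.012699408518688527
```

```bash
python3 -m pendant '{"dp":[[0,0,0],[0,-0.3,0],[0,-0.3,0],[0,-0.3,0],[0,0,0]],"dr":[[0,0,0],[0,0,0],[0,0,0],[0,0,0],[0,0,0]]}'; python3 -c "
from h import *
plan([.5687,-.021,.074],14)
cv2.imwrite('pics/w4.png',capture('wrist')[:,:,::-1])"
```

```text
t: 7.65
ee_pos: [0.5672, -0.0209, 0.1184]
eef_rot: [[-0.241, -0.003, -0.971], [0.971, -0.001, -0.241], [-0.0, -1.0, 0.004]]
ft_force: [1.2, -0.7, -3.2]
finger_gap: 0.013
t 7.65 pos [ 0.5672 -0.0209  0.1184] dp [-0.008  0.888 -0.033] dp in target frame [-0.009  0.888 -0.03 ] dr [-0.041 -0.011 -0.004] q [ 0.05  0.5  -0.08  1.77  0.05  0.88  1.75] F [ 1.2 -0.7 -3.2] gap 0.012971980075945567
```

View pics/w4.png

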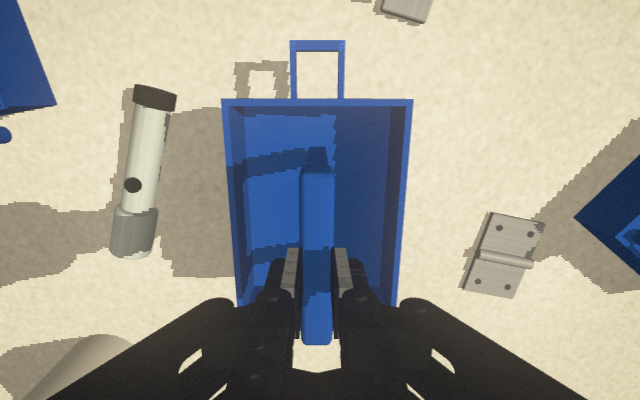

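```bash
python3 -m pendant '{"dp":[[0,-0.4,0],[0,-0.6,0],[0,-0.6,0],[0,-0.6,0],[0,-0.4,0],[-0.2,0,0.1],[-0.4,0,0.2],[-0.5,0,0.24],[-0.5,0,0.24],[-0.5,0,0.24],[-0.5,0,0.24],[-0.5,0,0.24],[-0.5,0,0.24],[-0.5,0,0.24],[-0.5,0,0.24],[-0.4,0,0.2],[-0.2,0,0.1],[0,0,0]],"dr":[[0,0,0],[0,0,0],[0,0,0],[0,0,0],[0,0,0],[0,0,0],[0,0,0],[0,0,0],[0,0,0],[0,0,0],[0,0,0],[0,0,0],[0,0,0],[0,0,0],[0,0,0],[0,0,0],[0,0,0],[0,0,0]]}'; python3 -c "
from h import *
plan([.5046,-.3262,.26],23.9)"
```

```text
t: 9.5
ee_pos: [0.4854, -0.3208, 0.2162]
eef_rot: [[-0.237, -0.056, -0.97], [0.971, 0.006, -0.238], [0.019, -0.998, 0.053]]
ft_force: [-0.4, 0.0, -3.7]
finger_gap: 0.0128
t 9.5 pos [ 0.4854 -0.3208  0.2162] dp [-0.178 -0.896 -0.3  ] dp in target frame [-0.253 -0.875 -0.307] dr [-0.582 -2.027  0.276] q [ 0.53  0.46 -0.    1.55  0.03  1.19  2.33] F [-0.4  0.  -3.7] gap 0.012757460009980176
```

```bash
python3 -m pendant '{"dp":[[0,-0.4,0],[0,-0.4,0],[0,0,0],[0,0,0],[0,0,0]],"dr":[[0,0,0],[-0.3,-0.3,0.14],[-0.28,-0.7,0.14],[0,-0.7,0],[0,-0.2,0]]}'; python3 -c "
from h import *
plan([.5046,-.3262,.26],23.9)"
```

```text
t: 10.0
ee_pos: [0.4879, -0.3139, 0.252]
eef_rot: [[-0.406, -0.005, -0.914], [0.914, 0.004, -0.406], [0.006, -1.0, 0.002]]
ft_force: [1.1, 0.9, -3.0]
finger_gap: 0.0131
t 10.0 pos [ 0.4879 -0.3139  0.252 ] dp [-0.359 -0.162 -0.205] dp in target frame [-0.359 -0.159 -0.206] dr [-0.029  0.006  0.066] q [ 0.57  0.4  -0.05  1.54  0.02  1.21  2.5 ] F [ 1.1  0.9 -3. ] gap 0.013145714846325514
```

```bash
python3 -m pendant '{"dp":[[-0.2,0,-0.12],[-0.15,0,-0.08],[0,0,0],[0,0,0]],"dr":[[-0.03,0,0.06],[0,0,0],[0,0,0],[0,0,0]]}'; python3 -c "
from h import *
plan([.5053,-.3262,.24],23.9)
import pickle;pickle.dump(get_state(),open('s5.pkl','wb'))
cv2.imwrite('pics/w5.png',capture('wrist')[:,:,::-1])
cv2.imwrite('pics/side5.png',capture('side')[:,:,::-1])
i=capture('top')[:,:,::-1]
a=cv2.resize(cv2.imread('pics/side5.png')[180:320,270:430],None,fx=2.5,fy=2.5,interpolation=2);b=cv2.resize(i[110:250,300:460],None,fx=2.5,fy=2.5,interpolation=2)
cv2.imwrite('pics/st5.png',np.hstack([a,b]))"
```

```text
t: 10.4
ee_pos: [0.5066, -0.3244, 0.2501]
eef_rot: [[-0.406, -0.001, -0.914], [0.914, 0.003, -0.406], [0.003, -1.0, 0.0]]
ft_force: [-0.3, -0.7, -2.1]
finger_gap: 0.0125
t 10.4 pos [ 0.5066 -0.3244  0.2501] dp [-0.023  0.202  0.037] dp in target frame [-0.022  0.202  0.037] dr [-0.004  0.005  0.033] q [ 0.56  0.43 -0.05  1.49  0.02  1.22  2.5 ] F [-0.3 -0.7 -2.1] gap 0.012520866457740684
```

View pics/w5.png

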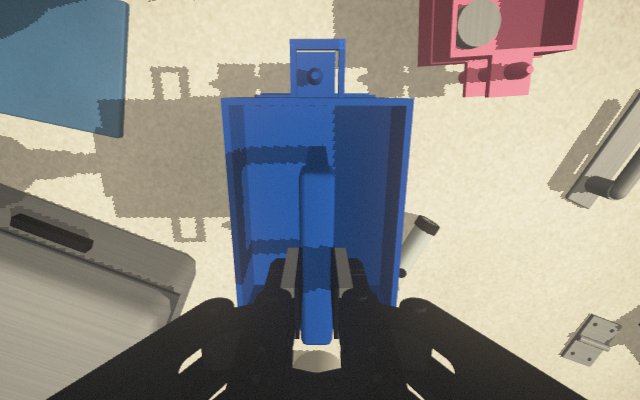

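View pics/st5.png

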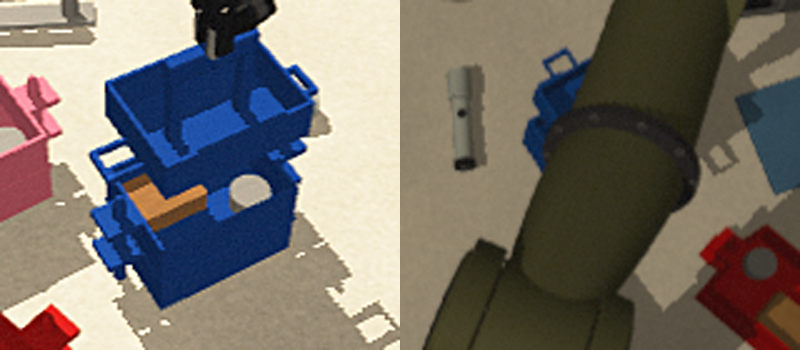

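```bash
python3 - <<'E'
from h import *
import pickle
s=pickle.load(open('s5.pkl','rb'))
a=np.radians(23.9);u=np.array([np.cos(a),np.sin(a)]);v=np.array([-u[1],u[0]]);c=np.array([.5046,-.3262])
def loc(px,z): 
    d=onz('wrist',px,z,s)[:2]-c; return np.round([d@u,d@v],4)
print('peg tip',loc((315,76),.128),loc((315,76),.12))
zt=.1756+.008
for p in [(290,40),(345,40),(297,50),(338,50)]: print('lug',p,loc(p,zt))
for p in [(222,99),(413,99)]: print('rim',loc(p,.1756+.045))
i=cv2.imread('pics/w5.png');cv2.imwrite('pics/w5c.png',cv2.resize(i[30:110,270:370],None,fx=6,fy=6,interpolation=2))
E
```

```text
peg tip [-0.0899 -0.0004] [-0.0903 -0.0004]
lug (290, 40) [-0.1089 -0.0165]
lug (345, 40) [-0.1089  0.0189]
lug (297, 50) [-0.103  -0.0121]
lug (338, 50) [-0.103   0.0145]
rim [-0.073  -0.0534]
rim [-0.0731  0.0555]
```

View pics/w5c.png

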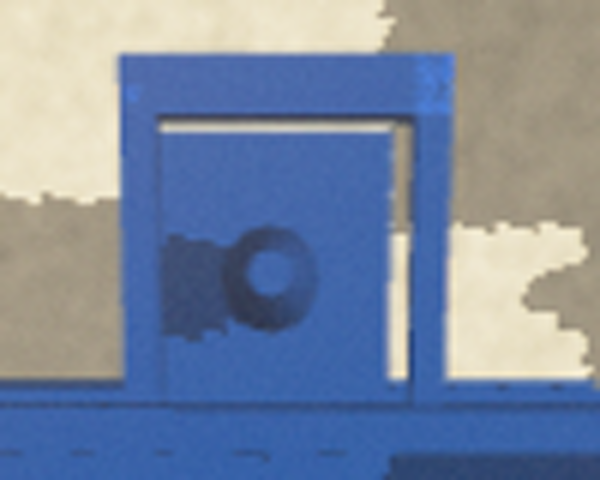

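```bash
python3 -m pendant '{"dp":[[-0.03,0,0.04],[0,0.1,0],[0,0.2,0],[0,0.2,0],[0,0.15,0],[0,0.05,0],[0,0,0]],"dr":[[0,0,0],[0,0,0],[0,0,0],[0,0,0],[0,0,0],[0,0,0],[0,0,0]]}'; python3 -c "
from h import *
plan([.5046+.0005,-.3265,.1745],23.9)"
```

```text
t: 11.25
ee_pos: [0.5035, -0.3264, 0.2115]
eef_rot: [[-0.405, -0.003, -0.914], [0.914, 0.003, -0.405], [0.004, -1.0, 0.001]]
ft_force: [0.6, 0.3, -3.2]
finger_gap: 0.013
t 11.25 pos [ 0.5035 -0.3264  0.2115] dp [-0.018  0.739 -0.029] dp in target frame [-0.015  0.739 -0.028] dr [-0.017 -0.003  0.047] q [ 0.57  0.46 -0.05  1.55  0.02  1.13  2.5 ] F [ 0.6  0.3 -3.2] gap 0.012986316158447841
```

Within 1.5 mm; lowering over the pegs.

```bash
python3 -m pendant '{"dp":[[-0.02,0.05,-0.03],[0,0.15,0],[0,0.15,0],[0,0.15,0],[0,0.1,0],[0,0,0]],"dr":[[-0.02,0,0.05],[0,0,0],[0,0,0],[0,0,0],[0,0,0],[0,0,0]]}'; python3 -c "
from h import *
plan([.5046+.0005,-.3265,.1745],23.9)"
```

```text
t: 11.85
ee_pos: [0.5059, -0.3267, 0.179]
eef_rot: [[-0.405, 0.001, -0.914], [0.914, -0.001, -0.405], [-0.001, -1.0, -0.001]]
ft_force: [-0.3, 0.8, -2.8]
finger_gap: 0.0129
t 11.85 pos [ 0.5059 -0.3267  0.179 ] dp [0.01  0.091 0.012] dp in target frame [0.01  0.091 0.012] dr [ 0.011 -0.001 -0.013] q [ 0.57  0.48 -0.05  1.6   0.03  1.05  2.49] F [-0.3  0.8 -2.8] gap 0.012944054458195787
```

```bash
python3 -m pendant '{"dp":[[0,0.05,0],[0,0.03,0],[0,0.02,0],[0,0,0]],"dr":[[0,0,0],[0,0,0],[0,0,0],[0,0,0]]}'; python3 -c "
from h import *
plan([.5046+.0005,-.3265,.1745],23.9)
cv2.imwrite('pics/w6.png',capture('wrist')[:,:,::-1])
i=capture('side')[:,:,::-1]
cv2.imwrite('pics/s6.png',cv2.resize(i[180:320,270:430],None,fx=4,fy=4,interpolation=2))"
```

```text
t: 12.25
ee_pos: [0.5061, -0.3269, 0.1747]
eef_rot: [[-0.405, 0.002, -0.914], [0.914, -0.001, -0.405], [-0.002, -1.0, -0.002]]
ft_force: [0.0, -0.3, -2.7]
finger_gap: 0.0131
t 12.25 pos [ 0.5061 -0.3269  0.1747] dp [0.016 0.003 0.016] dp in target frame [0.016 0.003 0.016] dr [ 0.019 -0.002 -0.024] q [ 0.57  0.49 -0.05  1.61  0.03  1.04  2.49] F [ 0.  -0.3 -2.7] gap 0.01310773853208715
```

View pics/w6.png

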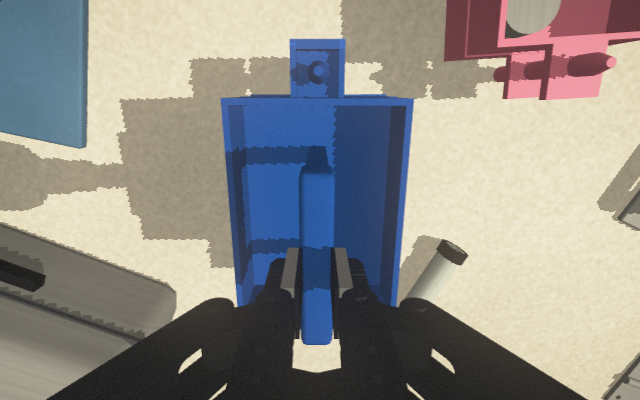

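View pics/s6.png

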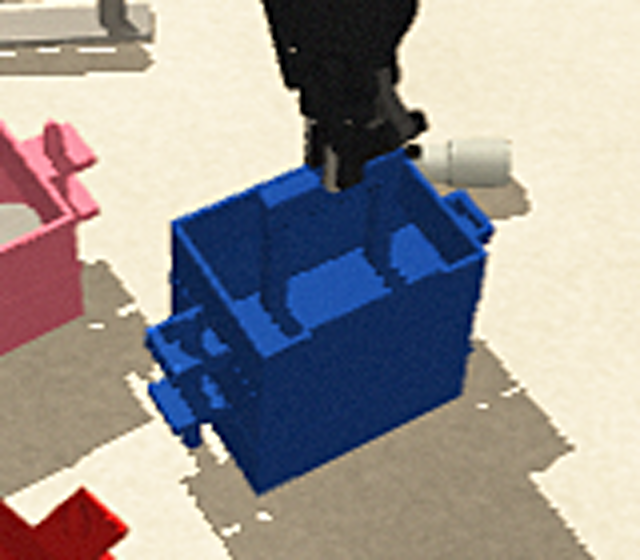

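```bash
python3 -m pendant '{"dp":[[0,0.02,0],[0,0.02,0],[0,0.02,0],[0,0,0]],"dr":[[0,0,0],[0,0,0],[0,0,0],[0,0,0]]}';python3 -m pendant '{"dp":[[0,0.02,0],[0,0.02,0],[0,0,0]],"dr":[[0,0,0],[0,0,0],[0,0,0]]}'
```

```text
t: 12.75
ee_pos: [0.5063, -0.327, 0.1747]
eef_rot: [[-0.405, 0.005, -0.914], [0.914, -0.003, -0.405], [-0.004, -1.0, -0.003]]
ft_force: [0.5, -0.8, -2.6]
finger_gap: 0.0127
t: 13.05
ee_pos: [0.5066, -0.3272, 0.1745]
eef_rot: [[-0.405, 0.006, -0.914], [0.914, -0.004, -0.405], [-0.006, -1.0, -0.004]]
ft_force: [-0.3, -0.7, -2.9]
finger_gap: 0.0129
```

```bash
python3 -m pendant '{"dp":[[-0.03,0.05,-0.03],[0,0.05,0],[0,0,0]],"dr":[[-0.07,0,0.05],[0,0,0],[0,0,0]]}'
```

```text
t: 13.35
ee_pos: [0.5071, -0.3274, 0.175]
eef_rot: [[-0.404, 0.014, -0.915], [0.915, -0.006, -0.404], [-0.011, -1.0, -0.011]]
ft_force: [1.1, -0.8, -3.5]
finger_gap: 0.0131
```

```bash
python3 -c "
from h import *
plan([.5051,-.3265,.172],23.9)
s=get_state();print(s['torque'],s['joint_torque'],s['ft_force'])"
```

```text
t 13.35 pos [ 0.5071 -0.3274  0.175 ] dp [0.034 0.059 0.029] dp in target frame [0.033 0.059 0.028] dr [ 0.122 -0.013 -0.128] q [ 0.57  0.48 -0.05  1.62  0.03  1.02  2.49] F [ 1.1 -0.8 -3.5] gap 0.013123432389085053
[0.01446738 0.03306836 0.00542179] [-1.03565687e-02 -6.22657013e+01  2.29550852e-01 -2.52182883e+01
 -2.37792969e-02  3.10032105e-02  1.33773461e-03] [ 1.098552   -0.82333543 -3.51614148]
```

```bash
python3 -m pendant '{"dp":[[0.03,0.06,0.03],[0,0.05,0],[0,0.05,0],[0,0,0]],"dr":[[0.12,0,-0.13],[0,0,0],[0,0,0],[0,0,0]]}'; python3 -c "
from h import *
plan([.5051,-.3265,.172],23.9)"
```

```text
t: 13.75
ee_pos: [0.5069, -0.3277, 0.1747]
eef_rot: [[-0.404, 0.006, -0.915], [0.915, -0.004, -0.404], [-0.006, -1.0, -0.004]]
ft_force: [0.1, -0.0, -3.8]
finger_gap: 0.0128
t 13.75 pos [ 0.5069 -0.3277  0.1747] dp [0.036 0.055 0.023] dp in target frame [0.035 0.055 0.023] dr [ 0.05  -0.016 -0.07 ] q [ 0.57  0.49 -0.05  1.61  0.03  1.03  2.49] F [ 0.1 -0.  -3.8] gap 0.012829141849903464
```

```bash
python3 -m pendant '{"dp":[[-0.02,0.08,0.02]],"dr":[[0.05,0,-0.07]]}'; python3 -m pendant '{"dp":[[0,0.08,0]],"dr":[[0,0,0]]}'; python3 -c "
from h import *
plan([.5051,-.3265,.172],23.9)
cv2.imwrite('pics/w7.png',capture('wrist')[:,:,::-1])
i=capture('side')[:,:,::-1]
cv2.imwrite('pics/s7.png',cv2.resize(i[180:320,270:430],None,fx=4,fy=4,interpolation=2))"
```

```text
t: 13.85
ee_pos: [0.5071, -0.328, 0.174]
eef_rot: [[-0.404, 0.002, -0.915], [0.915, 0.0, -0.404], [-0.001, -1.0, -0.002]]
ft_force: [-14.2, 14.9, 52.4]
finger_gap: 0.0126
t: 13.95
ee_pos: [0.5072, -0.3279, 0.1741]
eef_rot: [[-0.404, 0.004, -0.915], [0.915, -0.001, -0.404], [-0.002, -1.0, -0.003]]
ft_force: [-15.0, 7.8, 40.0]
finger_gap: 0.0133
t 13.95 pos [ 0.5072 -0.3279  0.1741] dp [0.043 0.042 0.027] dp in target frame [0.043 0.042 0.027] dr [ 0.038 -0.01  -0.023] q [ 0.57  0.49 -0.05  1.61  0.03  1.04  2.49] F [-15.    7.8  40. ] gap 0.013255865480171162
```

View pics/w7.png

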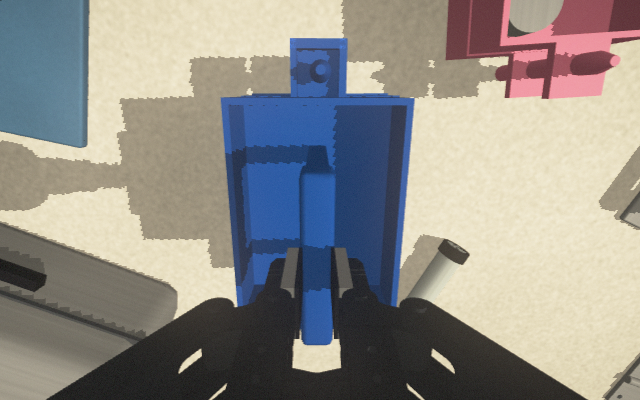

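View pics/s7.png

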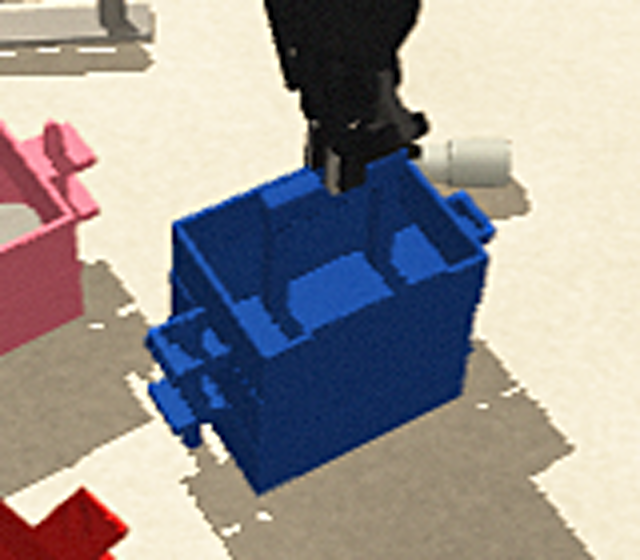

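It is in firm contact at the expected height (TCP z 0.174), with the peg through the hole at (318,70). Easing off, then opening.

```bash
python3 -m pendant '{"dp":[[0,0,0],[0,0,0]],"dr":[[0,0,0],[0,0,0]]}'; python3 -m pendant '{"dp":[[0,0,0],[0,0,0],[0,0,0],[0,0,0],[0,0,0],[0,0,0],[0,0,0]],"dr":[[0,0,0],[0,0,0],[0,0,0],[0,0,0],[0,0,0],[0,0,0],[0,0,0]]}' 70
```

```text
t: 14.25
ee_pos: [0.5074, -0.3282, 0.1748]
eef_rot: [[-0.404, 0.005, -0.915], [0.915, -0.001, -0.404], [-0.004, -1.0, -0.004]]
ft_force: [0.2, 0.6, -3.3]
finger_gap: 0.0129
t: 14.95
ee_pos: [0.5079, -0.3285, 0.1718]
eef_rot: [[-0.404, 0.003, -0.915], [0.915, -0.0, -0.404], [-0.001, -1.0, -0.003]]
ft_force: [-0.4, -0.1, 0.3]
finger_gap: 0.07
```

```bash
python3 -m pendant '{"dp":[[0,-0.2,0],[0,-0.5,0],[0,-0.6,0],[0,-0.6,0],[0,-0.6,0],[0,-0.6,0],[0,-0.2,0],[0,0,0]],"dr":[[0,0,0],[0,0,0],[0,0,0],[0,0,0],[0,0,0],[0,0,0],[0,0,0],[0,0,0]]}'; python3 -c "
from h import *
import pickle;s=get_state();pickle.dump(s,open('s8.pkl','wb'))
i=capture('wrist')[:,:,::-1];cv2.imwrite('pics/w8.png',i)
i=capture('side')[:,:,::-1]
cv2.imwrite('pics/s8.png',cv2.resize(i[180:320,270:430],None,fx=4,fy=4,interpolation=2))"
```

```text
t: 15.75
ee_pos: [0.5066, -0.3281, 0.3479]
eef_rot: [[-0.404, 0.005, -0.915], [0.915, -0.001, -0.404], [-0.003, -1.0, -0.004]]
ft_force: [0.4, -0.5, -1.4]
finger_gap: 0.0699
```

View pics/w8.png

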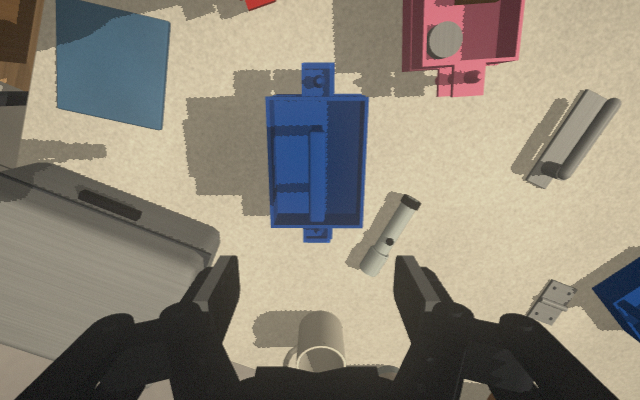

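View pics/s8.png

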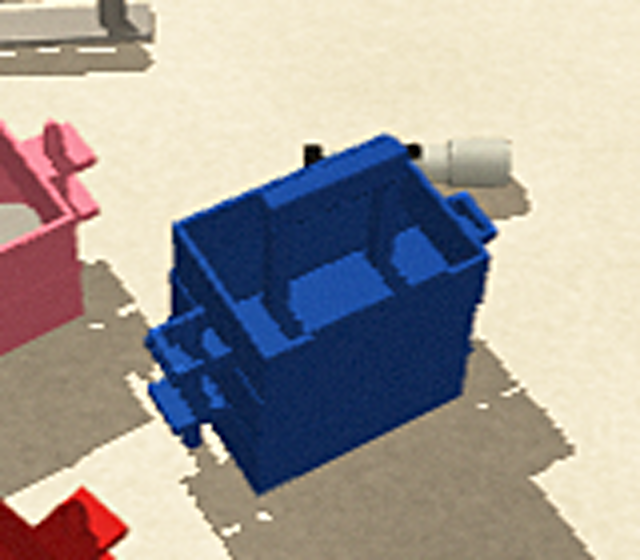

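```bash
python3 - <<'E'
from h import *
i=cv2.imread('pics/w8.png');a=cv2.resize(i[55:250,250:385],None,fx=3,fy=3,interpolation=2)
side=capture('side')[:,:,::-1];cv2.imwrite('pics/side9.png',side)
b=cv2.resize(side[240:310,295:355],None,fx=6,fy=6,interpolation=2)
b0=cv2.resize(cv2.imread('pics/side0.png')[240:310,295:355],None,fx=6,fy=6,interpolation=2)
cv2.imwrite('pics/w8c.png',a);cv2.imwrite('pics/s9c.png',np.hstack([b0,b]))
E
```

```text
(no output)
```

View pics/w8c.png

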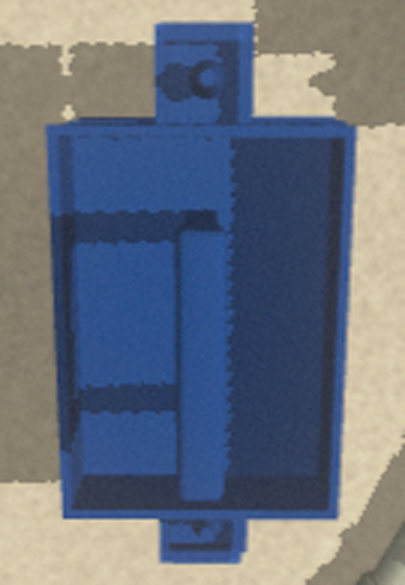

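View pics/s9c.png

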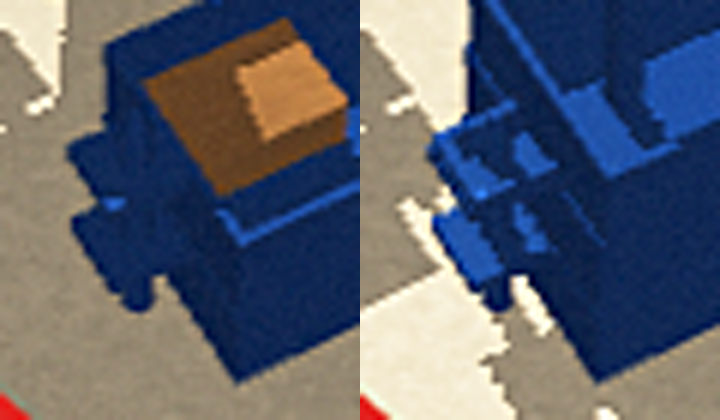

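```bash
python3 - <<'E'
from h import *
import pickle
s=pickle.load(open('s8.pkl','rb'))
f=lambda p:(250+p[0]/3,55+p[1]/3)
for nm,ps,z in [('rim',[(47,126),(355,124),(337,518),(64,518)],.145),('lug',[(155,24),(253,24),(244,562),(160,562)],.108),('bar',[(178,230),(225,230),(222,499),(180,499)],.205)]:
    P=np.array([onz('wrist',f(p),z,s)[:2] for p in ps]);d=(P[0]+P[1]-P[2]-P[3]);a=np.radians(23.9);u=np.array([np.cos(a),np.sin(a)]);c=P.mean(0)-[.5046,-.3262]
    print(nm,P.mean(0).round(4),'off u,v',c@u,c@[-u[1],u[0]],'w',np.linalg.norm(P[1]-P[0]),np.linalg.norm(P[2]-P[3]),'len',np.linalg.norm(P[0]-P[3]),np.linalg.norm(P[1]-P[2]),'ang',np.degrees(np.arctan2(-d[1],-d[0])))
print(tri('side',(270+172/4,180+222/4),'wrist',f((47,126)),s))
E
```

```text
rim [ 0.5066 -0.3284] off u,v 0.0009393455966958859 -0.002832940010551631 w 0.10890389941213607 0.10886338148005997 len 0.1494581493740167 0.1500235334179336 ang 23.85569383483389
lug [ 0.5063 -0.3275] off u,v 0.0010409130204590922 -0.0019294055765769183 w 0.03700605115703519 0.037349728346667145 len 0.22212940345805368 0.22207757239074444 ang 23.748425514548234
bar [ 0.5059 -0.3285] off u,v 0.0002668032606810201 -0.00261214611556973 w 0.014383278754543061 0.01397061575433339 len 0.08817079450413774 0.08816139580447087 ang 23.826548619382173
(array([ 0.43384879, -0.39481656,  0.25193832]), np.float64(0.038447964058359506))
```

```bash
python3 - <<'E'
from h import *
import pickle
s=pickle.load(open('s8.pkl','rb'))
f=lambda p:(250+p[0]/3,55+p[1]/3)
for a,b in [((172,222),(355,124)),((262,357),(47,126)),((488,250),(64,518))]:
    print(tri('side',(270+a[0]/4,180+a[1]/4),'wrist',f(b),s))
n=get_state();print(n['t'],n['ee_pos'],n['ft_force'],n['dq'].round(3) if hasattr(n['dq'],'round') else n['dq'])
hand_in()
E
```

```text
(array([ 0.4176397 , -0.30958737,  0.14709389]), np.float64(0.0035468353060046486))
(array([ 0.46088119, -0.40828585,  0.14556604]), np.float64(0.000859059427124691))
(array([ 0.59757077, -0.34768999,  0.14703066]), np.float64(0.002399414169662132))
15.9 [ 0.5058108  -0.32753361  0.34508179] [-0.04139634  0.26700218  0.01562154] [-0.     0.011  0.     0.013 -0.001 -0.001 -0.001]
the job is handed in; nothing more can be done
```

The loose tray with the lugs is on the blue stack. I lifted it by its handle, lowered it over both pegs, released it and backed the gripper clear. I handed in at 15.9 s. The gripper never touched the square tray or the pink and red stacks.

**Last checks**
- **Height and level:** three rim corners measured at 0.147, 0.146 and 0.147 m, against 0.145 m if fully home. It looks level, and the difference is within camera error.
- **Position:** the tray is about 1 mm (along its length) and 2 to 3 mm (across) off the stack's centre, inside the 7 mm play. Its angle matches to about 0.1°.
- **Pegs:** the peg nearer the robot is clearly visible through its lug hole. The far peg is mostly hidden, so I infer it from the tray's height and level.

**What disagreed**
- **First measurements:** the side and top views disagreed by up to about 30 mm on my hand-picked points. I used close wrist-camera views instead, which matched the given sizes to within about 2 mm.
- **Contact force:** the wrist force read about −3 N between pushes, which looked like no contact, so I pushed down several times in small steps. A reading taken during one push showed about 55 N at the wrist, under the 120 N limit. I eased off before opening the gripper.

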